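# Hone a plane iron in its honing guide on the oilstone

### The job

Hone the plane iron that is clamped in the honing guide: take the guide by its two side nuts from the cork mat and set it down at the near end of the oilstone, cutting edge pointing away from the robot. Push it along the full length of the stone and draw it back again in one unbroken pass, roller and bevel both bearing on the stone all the way under a steady downward push of about 10 N (never over 60 N, also when setting it down), coming off the stone only at the near end. Then set it gently back on the cork mat, standing on roller and bevel, let go, and leave the other tools undisturbed.

Things in the scene. Friction and masses are not known exactly. Their poses are not given: they have to be found in the camera images.
- stone_box: Dark wooden box 240 x 96 mm, rim 26 mm high, fixed to the bench, with a grey oilstone 200 mm long (along box x) by 70 mm wide bedded centrally in it. Origin on the bench top under the box's centre; +x runs along the stone away from the robot, so the near end is at negative x. For a full stroke the cutting edge travels from at least 20 mm short of the centre to at least 70 mm beyond it.
- stone_mid (a point): Centre of the nominal working top, 40 mm above the bench, axes as the box's. The rigid stone is worn and out of true, by an amount no reading shows: here its real top is up to 4 mm higher or lower than this point, and it slopes evenly along its length by up to 0.035 rad either way (up to 3.5 mm more at an end). Level across its width. Touch down slowly (under about 30 mm/s): it does not give.
- cork_mat: Cork mat 160 x 120 x 6 mm, fixed flat on the bench. Origin at the centre of its underside, x along the 160 mm side, top 6 mm above the origin.
- honing_guide: Grey metal honing guide, brass roller under its rear, steel plane iron (blade) clamped in it at 30 degrees; about 0.32 kg in all (hidden: 0.8 to 1.25 times that). Stands by itself on roller and bevel, on mat and stone alike. Origin at standing level (underside of roller and bevel) under the axis of its side nuts; x to the cutting edge, y across, z up. Centre of mass 6 mm behind, 23 mm above it.
- guide_grip (a point): Grip point, at x = 0, z = 30 mm in the guide's frame, midway between the two domed steel side nuts (16 mm diameter, 56 mm over their tops); the flat cheeks behind them are 46 mm over all, x = -29 to 21, z = 8 to 39 mm. Pinched by the nuts the guide can rock a little in the grip, so a push down here seats both roller and bevel (36 % of it on the bevel). A thumb screw rises to z = 49 mm.
- guide_roller: Brass roller of the guide, 18 mm diameter, 32 mm long, free to turn about the guide's y axis. Origin on its axis, at x = -20 mm, z = 9 mm in the guide's frame.
- plane_iron: The blade, fixed in the guide; its frame is the guide's own. Its flat ground bevel, 7 mm long, faces down at x = 29 to 36 mm, level with the underside of the roller; it slides on the oiled stone with friction about 0.35. Blade 34 mm wide, 3.6 mm thick, 105 mm long; its tail rises behind the guide to x = -57, z = 53 mm.
- iron_edge (a point): Middle of the cutting edge, at x = 36 mm, z = 0 in the guide's frame, 56 mm ahead of where the roller touches.
- oil_bottle: Bystander: brown dropper bottle, 30 mm diameter, 99 mm tall, upright; origin at the centre of its base.
- screwdriver: Bystander: screwdriver with fluted handle, 158 mm long, lying flat; origin at its middle, underside.
- bench_brush: Bystander: wooden dust brush 187 x 26 x 14 mm, lying flat; origin at its middle, underside.
- tape_roll: Bystander: roll of cream tape, 62 mm diameter, 18 mm high, lying flat; origin at the centre of its underside.
Not all that is in view belongs to the job. Leave any orange or turquoise look-alike of the honing_guide alone.

How it is judged:
By the outcome, as a careful person would: the job done as asked, in the order asked, and still so for the second after the job is handed in, with the robot touching nothing.
It also fails if it takes over 72 s, if anything falls off the work surface, if the arm or the gripper's body presses on something with over 40 N, if the wrist force passes 120 N, or if a joint passes its speed limit or range.

### The arm

A 6-joint arm with a two-finger parallel gripper is mounted at the origin on a cart in front of the work surface, level with it; the furniture and walls round the work are solid. World frame = base frame: x ahead of the robot, y to its left, z up, the work surface at z = 0. Lengths are in mm, angles in rad, forces in N, time in s.
With the tool pointing down it reaches from about 325 to 900 mm from the base axis. Payload 6.1 kg.
Tool frame: the origin (TCP) lies midway between the tips of the shut fingers; the grasp point (between the pads) lies 19 mm behind it; z points along the fingers, y is the line along which they close (so a half turn about z gives the same grasp; the last joint's range is limited). The gripper opens to 87 mm and grips with 3 to 60 N. Pads are 19 mm wide; open, the fingers measure 117 mm over their backs; the gripper's body (75 mm by 190 mm) begins 51 mm behind the grasp point.
Start: joints at [-1.428, 0.22, 1.526, -0, 1.395, -0.126], TCP at [165.977, -602.551, 222.538] pointing down, gripper open.
Joint ranges: [-2.98, 2.98], [-0.91, 2.08], [0.09, 2.57], [-1.24, 4.39], [0.2, 2.65], [-2.68, 2.68]. Speed limits (rad/s): [2.57, 2.57, 3.01, 3.14, 3.14, 3.14].

### API

Orientations are given as a rotation vector (axis times angle).
In Python, from workcell import arm gives the robot as it stands.
- The arm moves only by the tool servo_tool, never from a script. Its arguments are lists of equal length, an entry for each row: "offset": the shift along the tool's x, y, z as a fraction of full scale, a list of three; "angular": the turn, a rotation vector about the tool's x, y, z as a fraction of full scale, a list of three. In form: {"offset": [[x, y, z], ...], "angular": [[ax, ay, az], ...]}. A call has exactly 5 rows; each row shifts and turns the commanded pose from where the row before left it, along the tool's axes as they then stand; what a row does not reach is not made up. Full scale, the value 1, is 250 mm for a shift and 45 degrees for a turn. A row lasts 1/10 s, in which the tool goes at most 50 mm and 8.59 degrees, less where a joint would pass 70% of its speed; a pose out of reach is approached as far as the arm can. A call with a number of a shift or a turn outside -1 to 1 is refused whole. A call with a gripper value outside its range is refused whole. "gripper" is the gripper command: -1 is shut, 1 is fully open, values between are in proportion, set as the call begins (left out, the last holds). The fingers move at their own pace and stop on an object; "grip_force" is the grip in N (left out, the last holds). Time passes only in rows, so rows that do not move let the fingers close, or fill a call up. It gives the time, the measured TCP pose, the force, the opening and the grip force at its end, in the units of the state.
- arm.read_state(): the state, without advancing time (a new reading comes with each control period).
- arm.read_camera(name): name is "scene" or "top" or "wrist"; returns (picture, depth): 420x560x3 uint8, red, green, blue; 420x560 float32, mm along the optical axis (not along the pixel's ray), 0 where there is no reading.
- arm.camera_info(name): a dict with "fov_y" (degrees; the focal length in pixels is half the picture's height over the tangent of half this angle, whatever the lens; pixels are square), "cx", "cy" (the principal point, pixels), "R" (3x3) and "t" (3): a world point X has camera coordinates R X + t. Camera axes: x right, y down, z forward; pixel columns grow to the right and rows downward; lengths in mm; the calibration is good to about 2 mm. The wrist camera is an equidistant fisheye: a pixel r from the principal point sees the ray r / f radians off the axis. A picture is of the moment at which its call begins: read the wrist's pose just before it. camera_info takes no time and is no camera call; for the wrist camera it gives the pose at the moment of the call.
- arm.close_job(): hands the job in; it is judged then, once.
The state is a dict: "time": time; "joint_pos": joint angles; "joint_velocities": joint speeds; "effort": joint torques, N m; "position": TCP position; "orientation": TCP orientation; "ft_force": force on the tool from outside, world axes, zero at the start; "wrist_torque": the same for the moment, N m; "opening": finger opening in mm; "finger_force": force on a finger pad.
Only numpy, scipy, OpenCV 4.12 (cv2) and the standard library are available. Lean on these libraries where they do the work, as an engineer would, in place of code of your own. Each camera call takes 0.05 s, during which the arm holds its last target. There are 200 camera calls.

## Working session

There is one attempt and no reset: what is moved stays moved. The work goes in short steps, Python scripts to look and compute and a tool call to move; the robot and the scene stay as the last step left them, time stands still between calls to the robot, and variables do not carry over. Pictures are saved under pics/ and viewed, at most 10 in all, crops included, and the job is handed in when it is done.

Besides the shell and the picture viewer there is one more tool, called after "Request:" as a command line: name --argument value ..., lists and objects as JSON in quotes. servo_tool: Moves the arm, as the interface text tells. Shift numbers are shares of 250 mm and turn numbers shares of 45 degrees, none past 1 either way. Its arguments: {"type":"object","properties":{"offset":{"type":"array"},"angular":{"type":"array"},"gripper":{"type":"number"},"grip_force":{"type":"number"}},"required":["offset","angular"]}

```bash
mkdir -p pics; ls
cat > h.py <<'E'
import numpy as np, cv2
from workcell import arm
from scipy.spatial.transform import Rotation as Ro
def cam(n):
    i=arm.camera_info(n); p,d=arm.read_camera(n); return i,p,d
def xyz(i,d):
    h,w=d.shape; f=h/2/np.tan(np.radians(i['fov_y'])/2)
    u,v=np.meshgrid(np.arange(w),np.arange(h))
    c=np.stack([(u-i['cx'])/f*d,(v-i['cy'])/f*d,d],-1)
    return (c-np.array(i['t']))@np.array(i['R'])
E
python3 - <<'E'
from h import *
for n in ['top','scene']:
    i,p,d=cam(n); cv2.imwrite(f'pics/{n}.png',p[...,::-1]); np.savez(f'{n}.npz',p=p,d=d,**{k:np.array(v) for k,v in i.items()})
    print(n,i)
print(arm.read_state())
E
```

```text
pics
top {'fov_y': 49.811222870041085, 'cx': 279.93472189878213, 'cy': 214.31013186499507, 'R': array([[ 0.02847815, -0.99956055,  0.00822766],
       [-0.98381145, -0.02948444, -0.17676451],
       [ 0.17692942, -0.00306054, -0.98421878]]), 't': array([170.71571579, 532.74380258, 818.63631843])}
scene {'fov_y': 48.332547702944936, 'cx': 277.4805760711612, 'cy': 212.47344483596447, 'R': array([[-0.78632016, -0.61779237,  0.00576039],
       [-0.42662037,  0.53620714, -0.72833849],
       [ 0.4468732 , -0.57516474, -0.6851933 ]]), 't': array([522.12226642, 172.36589445, 878.23511719])}
{'time': 0.1, 'joint_pos': array([-1.42808266e+00,  2.21169788e-01,  1.52751453e+00, -2.08461933e-06,
        1.39469317e+00, -1.26102503e-01]), 'joint_velocities': array([ 6.87765287e-06, -1.51330189e-03, -1.70593111e-03, -3.23608848e-04,
       -2.22127867e-03, -2.37240867e-04]), 'effort': array([ 7.59746235e-04, -4.95945096e+01, -3.88517940e+01,  7.02372752e-02,
        5.15922834e-02, -3.01857654e-05]), 'position': array([ 165.90675767, -601.98951839,  221.5232568 ]), 'orientation': array([-3.11148934e+00, -4.20746636e-01,  2.64935323e-05]), 'ft_force': array([ 0.06608568, -0.26454923, -0.27873225]), 'wrist_torque': array([-0.03622701, -0.01411161,  0.08735764]), 'finger_force': 0.0, 'opening': 87.4103307138334}
```

View pics/top.png

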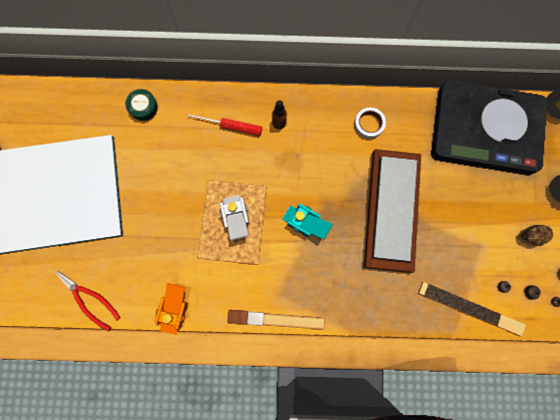

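View pics/scene.png

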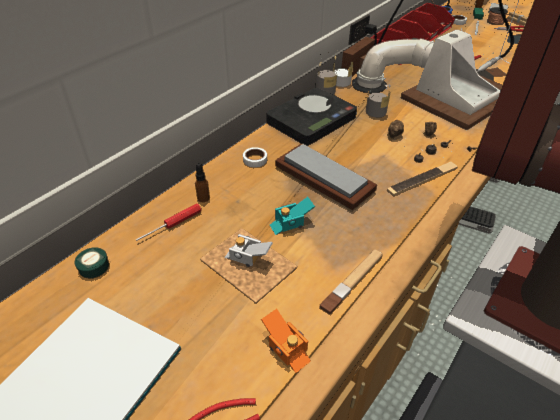

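The top view shows three guides: grey on the cork mat at (235,218), turquoise at (307,222) and orange at (172,307). The grey one is the one meant, since it is grey metal, has a steel iron and stands on the mat. The stone box is at (393,211). I'll confirm with a crop and measure.

Run:
```python
from h import *
z=dict(np.load('top.npz')); p=z['p']; X=xyz(z,z['d'])
s=dict(np.load('scene.npz')); Xs=xyz(s,s['d'])
a=cv2.resize(p[175:270,190:340],(600,380),interpolation=cv2.INTER_CUBIC); b=cv2.resize(s['p'][190:310,190:330],(443,380),interpolation=cv2.INTER_CUBIC)
cv2.imwrite('pics/crop.png',cv2.resize(np.hstack([a,b]),(800,292))[...,::-1])
# mat, box
def rect(m,name,P):
    q=P[m][:,:2].astype(np.float32); r=cv2.minAreaRect(q); print(name,r,'z',np.percentile(P[m][:,2],[5,50,95]))
hsv=cv2.cvtColor(p,cv2.COLOR_RGB2HSV)
print('bench z',np.median(X[150:170,300:340,2]),'hsv mat',hsv[250,215],hsv[250,255],'wood',hsv[170,300],'box',hsv[265,390],'stone',hsv[210,395],'guide',hsv[225,236])
W=np.zeros(p.shape[:2],bool); W[140:280,355:430]=1
H=X[...,2]
m=W&(H>18); rect(m,'box',X)
c,_=cv2.findContours((W&(H>30)).astype(np.uint8),0,1); c=max(c,key=len)
rect(W&(H>34)&(hsv[...,1]<70),'stone',X)
W[:]=0; W[175:270,195:272]=1
mm=W&(abs(H-6)<4)&(hsv[...,1]<175); rect(mm,'mat',X)
g=W&(H>14)&(hsv[...,1]<60)
rect(g,'guide',X)
ws=np.zeros(p.shape[:2],bool); ws[225:275,215:280]=1
hs=cv2.cvtColor(s['p'],cv2.COLOR_RGB2HSV); gs=ws&(Xs[...,2]>14)&(hs[...,1]<60); rect(gs,'guide scene',Xs)
for nm,Q in (('t',X[g]),('s',Xs[gs])):
  for lo,hi in ((12,22),(22,32),(32,42),(42,60)):
    k=(Q[:,2]>lo)&(Q[:,2]<hi)
    if k.sum(): print(nm,lo,k.sum(),Q[k].mean(0).round(1),Q[k].min(0).round(),Q[k].max(0).round())
br=W&(H>30)&(hsv[...,1]>120); print('brass',X[br].mean(0),br.sum())
bs=ws&(Xs[...,2]>30)&(hs[...,1]>120); print('brass s',Xs[bs].mean(0),bs.sum())
for k,P in (('bottle',(279,108)),('tape',(370,110)),('turq',(307,222)),('brush',(275,320))): print(k,X[P[1],P[0]].round())
```

```text
bench z 0.1562487613969979 hsv mat [ 17 158 231] [ 16 160 207] wood [ 18 185 222] box [  9 186 118] stone [ 45   5 193] guide [ 21   9 202]
box ((489.1121826171875, 1.4744110107421875), (193.08116149902344, 394.69482421875), 57.53833770751953) z [23.67070149 36.85281296 42.23018051]
stone ((479.3486633300781, 14.251190185546875), (160.0059051513672, 374.6798400878906), 54.12954330444336) z [35.32698603 38.82986477 42.6293152 ]
mat ((525.0384521484375, 290.755126953125), (143.92730712890625, 175.92379760742188), 88.56986999511719) z [3.52211431 5.97279685 8.64333738]
guide ((462.1519775390625, 246.0924072265625), (206.15878295898438, 52.436439514160156), 22.857688903808594) z [30.395704   43.62856241 57.01960683]
guide scene ((332.0740966796875, 504.5538330078125), (83.77539825439453, 661.17529296875), 38.961570739746094) z [20.26081253 41.47838979 55.86023948]
t 12 9 [553.  276.1  16.3] [523. 251.  14.] [560. 296.  22.]
t 22 55 [526.  273.1  29.6] [500. 250.  23.] [533. 291.  32.]
t 32 208 [521.8 273.3  38.3] [501. 249.  32.] [552. 302.  42.]
t 42 488 [511.3 271.2  47.7] [476. 247.  42.] [558. 302.  59.]
s 12 56 [521.8 298.8  18.7] [500. 290.  14.] [546. 305.  22.]
s 22 96 [523.6 288.7  27.7] [499. 259.  22.] [548. 306.  32.]
s 32 224 [522.8 282.9  38.1] [498. 253.  32.] [546. 307.  42.]
s 42 336 [509.9 274.5  47.4] [475. 249.  42.] [556. 305.  59.]
brass [501.9906978  259.865713   236.90672773] 83
brass s [463.10448954 357.44885019 165.42028937] 66
bottle [724. 194.  90.]
tape [756.   7.  20.]
turq [518. 133.  26.]
brush [329. 190.  16.]
```

View pics/crop.png

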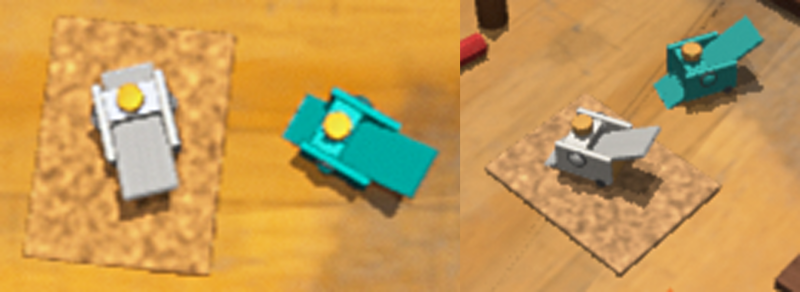

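The crop confirms it. The grey guide stands on the mat with its screw at crop (130,97), its edge end at (128,70) pointing away from the robot, and its tail towards the robot. The turquoise and orange ones are look-alikes. Some depth pixels are outliers, so I'll refine with rays cast onto known planes.

```bash
cat >> h.py <<'E'
def ray(i,uv,z,fish=False):
    uv=np.asarray(uv,float).reshape(-1,2); q=uv-[i['cx'],i['cy']]
    if fish:
        f=210/np.tan(np.radians(i['fov_y'])/2); r=np.linalg.norm(q,axis=1)+1e-9; th=r/f
        d=np.c_[q*(np.sin(th)/r)[:,None],np.cos(th)]
    else:
        f=210/np.tan(np.radians(i['fov_y'])/2); d=np.c_[q/f,np.ones(len(q))]
    R=np.array(i['R']); C=-R.T@np.array(i['t']); D=d@R
    return C+D*((z-C[2])/D[:,2])[:,None]
def big(m):
    c,_=cv2.findContours(m.astype(np.uint8),0,1); return max(c,key=cv2.contourArea).reshape(-1,2)
E
python3 - <<'E'
from h import *
z=dict(np.load('top.npz')); p=z['p']; hsv=cv2.cvtColor(p,cv2.COLOR_RGB2HSV)
h,s,v=[hsv[...,k].astype(int) for k in range(3)]
def W(a,b,c,d): m=np.zeros(p.shape[:2],bool); m[a:b,c:d]=1; return m
def R(m,zz,n):
    q=ray(z,big(m),zz)[:,:2].astype(np.float32); print(n,cv2.minAreaRect(q))
w=W(140,285,355,435)
R(w&(s<60)&(v>100),40,'stone')
R(w&((s<60)|(v<130)),26,'box')
w=W(170,275,190,280)
m=(w&(s<172)).astype(np.uint8); m=cv2.morphologyEx(m,cv2.MORPH_OPEN,np.ones((3,3))); R(m,6,'mat')
g=cv2.morphologyEx((w&(s<60)&(v>110)).astype(np.uint8),cv2.MORPH_OPEN,np.ones((2,2)))
R(g,35,'guide')
# tail plate: depth filtered points on blade plane
X=xyz(z,z['d']); k=(g>0)&(X[...,2]>40)&(X[...,2]<62)
Q=X[k]; Q=Q[(Q[:,0]<507)&(Q[:,0]>460)&(Q[:,1]<310)&(Q[:,1]>230)]
r=cv2.minAreaRect(Q[:,:2].astype(np.float32)); print('tail',r,len(Q))
b=W(195,225,220,250)&(s>150)&(h>19)&(v>200); ys,xs=np.nonzero(b); print('screw px',xs.mean(),ys.mean(),len(xs),ray(z,[xs.mean(),ys.mean()],49))
E
```

```text
stone ((549.302734375, -37.19853591918945), (70.31507873535156, 200.4237518310547), 85.03225708007812)
box ((546.4110107421875, -32.633872985839844), (103.38870239257812, 243.40232849121094), 85.69219970703125)
mat ((518.2384033203125, 280.94989013671875), (120.29045867919922, 159.24099731445312), 85.97664642333984)
guide ((519.4829711914062, 271.9786682128906), (82.40194702148438, 51.996002197265625), 14.597647666931152)
tail ((494.43060302734375, 268.5523376464844), (33.38222885131836, 38.00483703613281), 14.662298202514648) 256
screw px 231.84 206.16 50 [[540.20192274 278.62016838  49.        ]]
```

Request:
servo_tool --offset '[[0.06, -0.075, 0], [0.117, -0.15, 0], [0.117, -0.15, 0], [0.117, -0.15, 0], [0.117, -0.15, 0]]' --angular '[[0, 0, 0], [0, 0, 0], [0, 0, 0], [0, 0, 0], [0, 0, 0]]' --gripper 1

```text
time: 0.6
position: [248.7, -402.8, 221.9]
orientation: [-3.112, -0.42, -0.0]
ft_force: [1.2, -0.4, 0.7]
opening: 87.0
finger_force: 0.0
```

Request:
servo_tool --offset '[[0.117, -0.15, 0], [0.117, -0.15, 0], [0.117, -0.15, 0], [0.117, -0.15, 0], [0.117, -0.15, 0]]' --angular '[[0, 0, 0], [0, 0, 0], [0, 0, 0], [0, 0, 0], [0, 0, 0]]'

```text
time: 1.1
position: [339.7, -183.3, 222.4]
orientation: [3.113, 0.42, 0.0]
ft_force: [0.2, 0.1, 0.1]
opening: 87.0
finger_force: 0.0
```

Request:
servo_tool --offset '[[0.117, -0.15, 0], [0.117, -0.15, 0], [0.117, -0.15, 0], [0.117, -0.15, 0], [0.117, -0.15, 0]]' --angular '[[0, 0, 0], [0, 0, 0], [0, 0, 0], [0, 0, 0], [0, 0, 0]]'

```text
time: 1.6
position: [431.0, 36.5, 222.5]
orientation: [3.113, 0.421, 0.001]
ft_force: [1.1, -1.2, -0.0]
opening: 87.0
finger_force: 0.0
```

Request:
servo_tool --offset '[[0.12, -0.155, 0], [0.12, -0.155, 0], [0.12, -0.155, 0], [0.12, -0.155, 0], [0.1, -0.13, 0]]' --angular '[[0, 0, 0], [0, 0, 0], [0, 0, 0], [0, 0, 0], [0, 0, 0]]'

```text
time: 2.1
position: [521.0, 256.2, 221.9]
orientation: [-3.113, -0.423, 0.001]
ft_force: [0.1, -0.0, 1.2]
opening: 87.0
finger_force: 0.0
```

Request:
servo_tool --offset '[[0.05, -0.06, 0], [0, 0, 0], [0, 0, 0], [0, 0, 0], [0, 0, 0]]' --angular '[[0, 0, 0], [0, 0, 0], [0, 0, 0], [0, 0, 0], [0, 0, 0]]'

```text
time: 2.6
position: [528.7, 270.3, 222.7]
orientation: [3.113, 0.419, -0.0]
ft_force: [-0.3, 0.3, 0.0]
opening: 87.0
finger_force: 0.0
```

Run:
```python
from h import *
i,p,d=cam('wrist'); np.savez('w1.npz',p=p,d=d,**{k:np.array(v) for k,v in i.items()})
cv2.imwrite('pics/w1.png',p[...,::-1]); R=np.array(i['R']); print(-R.T@np.array(i['t']),R[2],i['fov_y'],i['cx'],i['cy']); print(arm.read_state())
```

```text
[592.94051199 287.65920679 384.83546476] [-0.23514605 -0.06466859 -0.96980633] 65.70646984690485 276.79209656135447 207.9577624035687
{'time': 2.65, 'joint_pos': array([ 3.40011842e-01,  1.46567502e-01,  1.61033970e+00, -1.44794459e-04,
        1.38449087e+00,  1.64341413e+00]), 'joint_velocities': array([ 0.00174999,  0.00262969, -0.00485752,  0.00124985, -0.00028466,
        0.00042437]), 'effort': array([ 1.36962784e-01, -4.57120156e+01, -3.86909080e+01,  3.68537160e-02,
       -7.63719692e-02, -3.88477114e-03]), 'position': array([528.82329267, 270.39267594, 222.78429602]), 'orientation': array([3.11345248e+00, 4.18799858e-01, 3.44936205e-04]), 'ft_force': array([-0.42271319, -0.21169272,  0.34553436]), 'wrist_torque': array([ 0.02472399,  0.01351844, -0.00431785]), 'finger_force': 0.0, 'opening': 87.03091722526848}
```

View pics/w1.png

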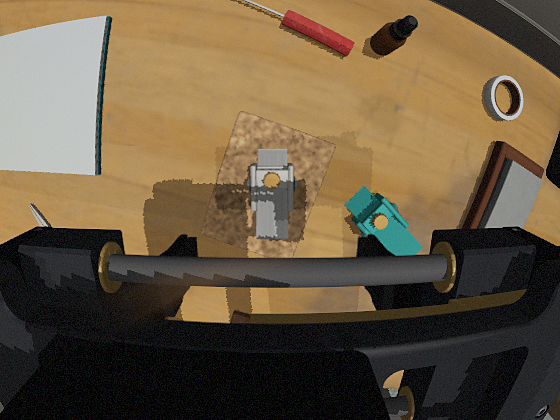

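The wrist view shows the grey guide upright at about (272,190): front edge of the iron at row 150, columns 258–287, and nuts at the sides near row 185. I'll enlarge it to measure.

Run:
```python
from h import *
z=dict(np.load('w1.npz')); c=z['p'][140:250,225:325]; cv2.imwrite('pics/w1c.png',cv2.resize(c,(545,600),interpolation=cv2.INTER_NEAREST)[...,::-1])
```

```text
(no output)
```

View pics/w1c.png

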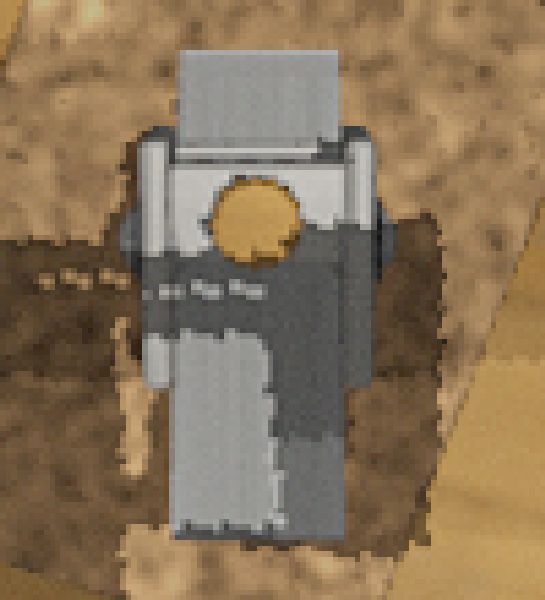

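Run:
```python
from h import *
i=dict(np.load('w1.npz'))
def P(a,z): return ray(i,np.array(a)/5.45+[225,140],z,True)[:,:2]
e=P([[178,52],[340,50]],6); n=P([[130,232],[388,237]],36); c=P([[143,130],[375,130],[143,385],[373,385]],45); t=P([[172,538],[345,538]],59)
for k in (e,n,c,t): print(k.round(1).tolist(),np.linalg.norm(k[0]-k[1]).round(1))
em,nm,tm=e.mean(0),n.mean(0),t.mean(0)
ax=em-tm; print('yaw',np.degrees(np.arctan2(ax[1],ax[0])),'len',np.linalg.norm(ax)); u=ax/np.linalg.norm(ax)
print('origin from edge',em-36*u,'nuts',nm,'tail',tm+57*u,'cheek',c.mean(0)+4*u)
print('tool heading',np.degrees(Ro.from_rotvec(arm.read_state()['orientation']).as_matrix()[:2,0]))
# mat from wrist
p=i['p']; print(Ro.from_rotvec(arm.read_state()['orientation']).as_matrix().round(4))
```

```text
[[562.8, 302.3], [572.2, 269.1]] 34.5
[[527.9, 301.3], [540.4, 251.3]] 51.6
[[549.5, 303.5], [561.3, 260.4], [500.4, 290.9], [512.4, 246.9]] 44.7
[[475.7, 277.8], [484.7, 245.3]] 33.7
yaw 15.472109065058913 len 90.58690943471152
origin from edge [532.81530745 276.09058533] nuts [534.14278049 276.27057977] tail [535.14094865 276.73432372] cheek [534.75183592 276.45753389]
tool heading [55.25923591 15.14011426]
[[ 9.645e-01  2.642e-01  2.000e-04]
 [ 2.642e-01 -9.645e-01 -1.000e-04]
 [ 2.000e-04  1.000e-04 -1.000e+00]]
```

Request:
servo_tool --offset '[[0.026, -0.017, 0.1], [0, 0, 0.18], [0, 0, 0.18], [0, 0, 0.18], [0, 0, 0.1]]' --angular '[[0, 0, 0], [0, 0, 0], [0, 0, 0], [0, 0, 0], [0, 0, 0]]'

```text
time: 3.15
position: [531.5, 275.6, 33.6]
orientation: [3.112, 0.419, -0.008]
ft_force: [0.0, 0.3, -0.8]
opening: 86.8
finger_force: 0.0
```

Request:
servo_tool --offset '[[0, 0, 0.05], [0, 0, 0.02], [0, 0, 0.01], [0, 0, 0], [0, 0, 0]]' --angular '[[0, 0, 0], [0, 0, 0], [0, 0, 0], [0, 0, 0], [0, 0, 0]]'

```text
time: 3.65
position: [535.4, 277.8, 19.3]
orientation: [-3.113, -0.421, -0.005]
ft_force: [0.2, -0.2, 0.3]
opening: 87.1
finger_force: 0.0
```

Request:
servo_tool --offset '[[-0.004, 0.002, 0.007], [0, 0, 0], [0, 0, 0], [0, 0, 0], [0, 0, 0]]' --angular '[[0, 0, 0], [0, 0, 0], [0, 0, 0], [0, 0, 0], [0, 0, 0]]' --gripper -0.2 --grip_force 35

```text
time: 4.15
position: [533.2, 276.7, 15.9]
orientation: [-3.113, -0.421, -0.0]
ft_force: [-0.5, 1.3, 0.7]
opening: 55.1
finger_force: 8.5
```

Request:
servo_tool --offset '[[0, 0, 0], [0, 0, 0], [0, 0, 0], [0, 0, 0], [0, 0, 0]]' --angular '[[0, 0, 0], [0, 0, 0], [0, 0, 0], [0, 0, 0], [0, 0, 0]]' --gripper -1

```text
time: 4.65
position: [533.2, 276.7, 15.8]
orientation: [-3.113, -0.421, -0.0]
ft_force: [-0.5, 1.3, 0.4]
opening: 53.3
finger_force: 35.0
```

Request:
servo_tool --offset '[[0, 0, -0.02], [0, 0, -0.06], [0, 0, -0.12], [0, 0, -0.14], [0, 0, -0.1]]' --angular '[[0, 0, 0], [0, 0, 0.05], [0, 0, 0.14], [0, 0, 0.14], [0, 0, 0.12]]'

```text
time: 5.15
position: [533.4, 276.3, 127.6]
orientation: [3.138, -0.14, 0.001]
ft_force: [0.4, 2.0, -4.1]
opening: 53.4
finger_force: 35.0
```

Request:
servo_tool --offset '[[-0.01, 0.08, 0], [-0.012, 0.15, 0], [-0.012, 0.17, 0], [-0.012, 0.18, 0], [-0.012, 0.18, 0]]' --angular '[[0, 0, 0], [0, 0, 0], [0, 0, 0], [0, 0, 0], [0, 0, 0]]'

```text
time: 5.65
position: [501.5, 86.8, 125.4]
orientation: [3.138, -0.132, -0.001]
ft_force: [1.8, 0.1, -2.8]
opening: 53.1
finger_force: 35.0
```

Request:
servo_tool --offset '[[-0.01, 0.18, 0], [-0.01, 0.15, 0], [-0.01, 0.1, 0], [-0.01, 0.055, 0], [0, 0, 0]]' --angular '[[0, 0, 0], [0, 0, 0], [0, 0, 0], [0, 0, 0], [0, 0, 0]]'

```text
time: 6.15
position: [481.8, -32.8, 125.6]
orientation: [3.138, -0.137, -0.001]
ft_force: [0.2, 0.3, -3.5]
opening: 53.2
finger_force: 35.0
```

Run:
```python
from h import *
i,p,d=cam('wrist'); np.savez('w2.npz',p=p,d=d,**{k:np.array(v) for k,v in i.items()})
cv2.imwrite('pics/w2.png',p[...,::-1]); s=arm.read_state(); print(s); M=Ro.from_rotvec(s['orientation']).as_matrix(); print(M.round(3),np.degrees(np.arctan2(M[1,0],M[0,0])))
```

```text
{'time': 6.2, 'joint_pos': array([-2.29334440e-01, -2.67598377e-02,  1.98258151e+00,  4.07582525e-04,
        1.18632956e+00,  1.42760524e+00]), 'joint_velocities': array([ 0.03335863,  0.00511407, -0.00733849,  0.00835847, -0.00036426,
        0.00617583]), 'effort': array([ -1.05673067, -36.21845126, -37.39389539,  -0.1595374 ,
        -0.03990199,  -0.12124198]), 'position': array([482.13339964, -31.70371791, 125.62036974]), 'orientation': array([-3.13819431e+00,  1.35491424e-01,  7.52227559e-04]), 'ft_force': array([-0.49251426, -0.54192502, -3.4687957 ]), 'wrist_torque': array([ 0.04125868, -0.05595052, -0.02372453]), 'finger_force': 34.981257766485214, 'opening': 52.62065921453204}
[[ 0.996 -0.086 -0.   ]
 [-0.086 -0.996  0.   ]
 [-0.    -0.    -1.   ]] -4.944409140535972
```

View pics/w2.png

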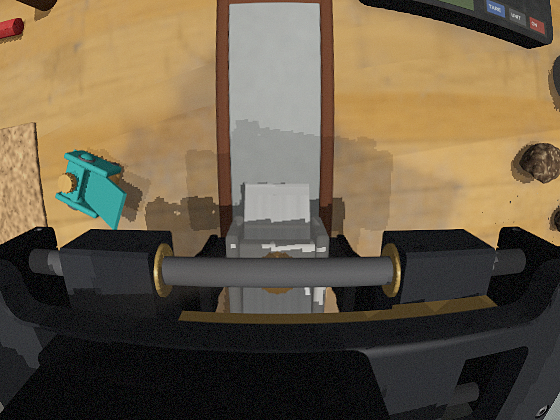

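The guide is held straight (iron edge at row 183, columns 244–309), centred over the stone (columns 229–322) and aligned with it. Lowering.

Request:
servo_tool --offset '[[0, 0, 0.08], [0, 0, 0.09], [0, 0, 0.05], [0, 0, 0.02], [0, 0, 0.01]]' --angular '[[0, 0, 0], [0, 0, 0], [0, 0, 0], [0, 0, 0], [0, 0, 0]]'

```text
time: 6.7
position: [482.4, -30.8, 63.0]
orientation: [-3.139, 0.131, 0.001]
ft_force: [-0.8, -0.1, -3.7]
opening: 53.5
finger_force: 35.0
```

Request:
servo_tool --offset '[[0, 0, 0.006], [0, 0, 0.006], [0, 0, 0.006], [0, 0, 0.004], [0, 0, 0]]' --angular '[[0, 0, 0], [0, 0, 0], [0, 0, 0], [0, 0, 0], [0, 0, 0]]'

```text
time: 7.2
position: [482.5, -31.6, 57.9]
orientation: [3.139, -0.133, 0.0]
ft_force: [-0.2, -0.2, -3.7]
opening: 53.2
finger_force: 35.0
```

Request:
servo_tool --offset '[[0, 0, 0.004], [0, 0, 0.004], [0, 0, 0.004], [0, 0, 0.004], [0, 0, 0]]' --angular '[[0, 0, 0], [0, 0, 0], [0, 0, 0], [0, 0, 0], [0, 0, 0]]'

```text
time: 7.7
position: [482.3, -31.5, 53.6]
orientation: [-3.139, 0.133, 0.001]
ft_force: [0.6, -0.1, -2.9]
opening: 53.2
finger_force: 35.0
```

Request:
servo_tool --offset '[[0, 0, 0.003], [0, 0, 0.003], [0, 0, 0.002], [0, 0, 0], [0, 0, 0]]' --angular '[[0, 0, 0], [0, 0, 0], [0, 0, 0], [0, 0, 0], [0, 0, 0]]'

```text
time: 8.2
position: [482.5, -31.5, 51.8]
orientation: [-3.139, 0.133, 0.0]
ft_force: [0.3, 0.1, -3.3]
opening: 53.4
finger_force: 35.0
```

Request:
servo_tool --offset '[[0, 0, 0.003], [0, 0, 0.003], [0, 0, 0.002], [0, 0, 0], [0, 0, 0]]' --angular '[[0, 0, 0], [0, 0, 0], [0, 0, 0], [0, 0, 0], [0, 0, 0]]'

```text
time: 8.7
position: [482.5, -31.5, 49.8]
orientation: [3.139, -0.133, -0.0]
ft_force: [1.0, -0.6, -3.8]
opening: 52.9
finger_force: 35.0
```

Request:
servo_tool --offset '[[0, 0, 0.002], [0, 0, 0.002], [0, 0, 0], [0, 0, 0], [0, 0, 0]]' --angular '[[0, 0, 0], [0, 0, 0], [0, 0, 0], [0, 0, 0], [0, 0, 0]]'

```text
time: 9.2
position: [482.5, -31.5, 48.8]
orientation: [-3.139, 0.133, -0.0]
ft_force: [0.2, 0.3, -3.7]
opening: 53.3
finger_force: 35.0
```

Request:
servo_tool --offset '[[0, 0, 0.002], [0, 0, 0.002], [0, 0, 0.001], [0, 0, 0], [0, 0, 0]]' --angular '[[0, 0, 0], [0, 0, 0], [0, 0, 0], [0, 0, 0], [0, 0, 0]]'

```text
time: 9.7
position: [482.4, -31.5, 47.5]
orientation: [-3.139, 0.133, 0.0]
ft_force: [0.0, -0.3, -4.6]
opening: 53.2
finger_force: 35.0
```

Request:
servo_tool --offset '[[0, 0, 0.002], [0, 0, 0.002], [0, 0, 0.001], [0, 0, 0], [0, 0, 0]]' --angular '[[0, 0, 0], [0, 0, 0], [0, 0, 0], [0, 0, 0], [0, 0, 0]]'

```text
time: 10.2
position: [482.7, -31.6, 46.6]
orientation: [3.139, -0.133, 0.001]
ft_force: [-1.1, 0.7, 0.3]
opening: 53.1
finger_force: 35.0
```

Request:
servo_tool --offset '[[0, 0, 0.001], [0, 0, 0], [0, 0, 0], [0, 0, 0], [0, 0, 0]]' --angular '[[0, 0, 0], [0, 0, 0], [0, 0, 0], [0, 0, 0], [0, 0, 0]]'

```text
time: 10.7
position: [482.8, -31.6, 46.4]
orientation: [3.139, -0.133, 0.001]
ft_force: [-2.0, 1.0, 5.9]
opening: 53.2
finger_force: 35.0
```

Request:
servo_tool --offset '[[0, 0, 0.001], [0, 0, 0], [0, 0, 0], [0, 0, 0], [0, 0, 0]]' --angular '[[0, 0, 0], [0, 0, 0], [0, 0, 0], [0, 0, 0], [0, 0, 0]]'

```text
time: 11.2
position: [482.9, -31.6, 46.4]
orientation: [3.139, -0.133, 0.001]
ft_force: [-2.7, 1.6, 6.6]
opening: 53.5
finger_force: 35.0
```

Request:
servo_tool --offset '[[0, 0, 0.001], [0.005, 0, 0], [0.01, 0, 0], [0.01, 0, 0], [0.01, 0, 0]]' --angular '[[0, 0, 0], [0, 0, 0], [0, 0, 0], [0, 0, 0], [0, 0, 0]]'

```text
time: 11.7
position: [491.9, -32.4, 46.6]
orientation: [3.139, -0.133, 0.002]
ft_force: [-2.8, 1.1, 10.9]
opening: 53.2
finger_force: 35.0
```

Request:
servo_tool --offset '[[0.01, 0, 0], [0.01, 0, 0], [0.01, 0, 0], [0.01, 0, 0], [0.01, 0, 0]]' --angular '[[0, 0, 0], [0, 0, 0], [0, 0, 0], [0, 0, 0], [0, 0, 0]]'

```text
time: 12.2
position: [504.4, -33.5, 46.9]
orientation: [3.139, -0.133, 0.002]
ft_force: [-5.1, 0.6, 13.6]
opening: 52.8
finger_force: 35.1
```

Request:
servo_tool --offset '[[0.01, 0, -0.001], [0.01, 0, -0.0007], [0.01, 0, -0.0005], [0.01, 0, -0.0004], [0.01, 0, -0.0003]]' --angular '[[0, 0, 0], [0, 0, 0], [0, 0, 0], [0, 0, 0], [0, 0, 0]]'

```text
time: 12.7
position: [516.8, -34.5, 47.4]
orientation: [3.139, -0.133, 0.002]
ft_force: [-3.9, 0.8, 11.0]
opening: 53.1
finger_force: 35.0
```

Request:
servo_tool --offset '[[0.01, 0, -0.0003], [0.01, 0, -0.0003], [0.01, 0, -0.0003], [0.01, 0, -0.0003], [0.01, 0, -0.0003]]' --angular '[[0, 0, 0], [0, 0, 0], [0, 0, 0], [0, 0, 0], [0, 0, 0]]'

```text
time: 13.2
position: [529.2, -35.6, 47.7]
orientation: [3.138, -0.133, 0.001]
ft_force: [-3.4, 0.6, 9.9]
opening: 53.0
finger_force: 35.0
```

Slope compensation is about right. I'll continue at the same rate, a little less lift.

Request:
servo_tool --offset '[[0.01, 0, -0.0003], [0.01, 0, -0.0003], [0.01, 0, -0.0003], [0.01, 0, -0.0003], [0.01, 0, -0.0003]]' --angular '[[0, 0, 0], [0, 0, 0], [0, 0, 0], [0, 0, 0], [0, 0, 0]]'

```text
time: 13.7
position: [541.7, -36.7, 48.1]
orientation: [3.138, -0.133, 0.002]
ft_force: [-4.5, 0.1, 9.2]
opening: 53.3
finger_force: 35.0
```

Request:
servo_tool --offset '[[0.01, 0, -0.0003], [0.01, 0, -0.0003], [0.01, 0, -0.0003], [0.01, 0, -0.0003], [0.01, 0, -0.0003]]' --angular '[[0, 0, 0], [0, 0, 0], [0, 0, 0], [0, 0, 0], [0, 0, 0]]'

```text
time: 14.2
position: [554.1, -37.8, 48.5]
orientation: [3.138, -0.133, 0.001]
ft_force: [-3.4, 0.9, 9.5]
opening: 53.5
finger_force: 35.0
```

Request:
servo_tool --offset '[[0.01, 0, -0.0003], [0.01, 0, -0.0003], [0.01, 0, -0.0003], [0.01, 0, -0.0003], [0.01, 0, -0.0003]]' --angular '[[0, 0, 0], [0, 0, 0], [0, 0, 0], [0, 0, 0], [0, 0, 0]]'

```text
time: 14.7
position: [566.6, -38.9, 48.9]
orientation: [3.138, -0.133, 0.002]
ft_force: [-3.1, 0.6, 9.4]
opening: 53.4
finger_force: 35.0
```

Request:
servo_tool --offset '[[0.01, 0, -0.0003], [0.01, 0, -0.0003], [0.01, 0, -0.0003], [0.01, 0, -0.0003], [0.01, 0, -0.0003]]' --angular '[[0, 0, 0], [0, 0, 0], [0, 0, 0], [0, 0, 0], [0, 0, 0]]'

```text
time: 15.2
position: [579.0, -39.9, 49.2]
orientation: [3.138, -0.133, 0.001]
ft_force: [-4.3, 0.5, 9.3]
opening: 53.4
finger_force: 35.0
```

Request:
servo_tool --offset '[[0.01, 0, -0.0003], [0.01, 0, -0.0003], [0.01, 0, -0.0003], [0.01, 0, -0.0003], [0.01, 0, -0.0003]]' --angular '[[0, 0, 0], [0, 0, 0], [0, 0, 0], [0, 0, 0], [0, 0, 0]]'

```text
time: 15.7
position: [591.4, -41.0, 49.6]
orientation: [3.138, -0.133, 0.001]
ft_force: [-4.1, 0.7, 8.6]
opening: 53.3
finger_force: 35.0
```

Request:
servo_tool --offset '[[0.01, 0, -0.0003], [0.01, 0, -0.0003], [0.006, 0, -0.0002], [0, 0, 0], [-0.004, 0, 0.0001]]' --angular '[[0, 0, 0], [0, 0, 0], [0, 0, 0], [0, 0, 0], [0, 0, 0]]'

```text
time: 16.2
position: [597.9, -41.6, 49.9]
orientation: [3.138, -0.133, 0.005]
ft_force: [2.0, 0.9, 5.0]
opening: 53.3
finger_force: 35.0
```

Request:
servo_tool --offset '[[-0.008, 0, 0.00024], [-0.01, 0, 0.0003], [-0.01, 0, 0.0003], [-0.01, 0, 0.0003], [-0.01, 0, 0.0003]]' --angular '[[0, 0, 0], [0, 0, 0], [0, 0, 0], [0, 0, 0], [0, 0, 0]]'

```text
time: 16.7
position: [585.9, -40.5, 49.5]
orientation: [3.138, -0.133, 0.006]
ft_force: [1.0, -0.3, 4.9]
opening: 53.3
finger_force: 35.0
```

Request:
servo_tool --offset '[[-0.01, 0, 0.0008], [-0.01, 0, 0.0007], [-0.01, 0, 0.0006], [-0.01, 0, 0.0005], [-0.01, 0, 0.0003]]' --angular '[[0, 0, 0], [0, 0, 0], [0, 0, 0], [0, 0, 0], [0, 0, 0]]'

```text
time: 17.2
position: [573.8, -39.5, 49.1]
orientation: [3.138, -0.133, 0.007]
ft_force: [1.1, -0.7, 6.9]
opening: 53.2
finger_force: 35.0
```

Request:
servo_tool --offset '[[-0.01, 0, 0.0003], [-0.01, 0, 0.0003], [-0.01, 0, 0.0003], [-0.01, 0, 0.0003], [-0.01, 0, 0.0003]]' --angular '[[0, 0, 0], [0, 0, 0], [0, 0, 0], [0, 0, 0], [0, 0, 0]]'

```text
time: 17.7
position: [561.4, -38.4, 48.7]
orientation: [3.138, -0.133, 0.007]
ft_force: [2.2, 0.9, 7.4]
opening: 53.2
finger_force: 35.0
```

Request:
servo_tool --offset '[[-0.01, 0, 0.0006], [-0.01, 0, 0.0005], [-0.01, 0, 0.0004], [-0.01, 0, 0.0003], [-0.01, 0, 0.0003]]' --angular '[[0, 0, 0], [0, 0, 0], [0, 0, 0], [0, 0, 0], [0, 0, 0]]'

```text
time: 18.2
position: [549.1, -37.4, 48.4]
orientation: [3.138, -0.133, 0.008]
ft_force: [1.9, 0.4, 7.5]
opening: 53.2
finger_force: 35.0
```

Request:
servo_tool --offset '[[-0.01, 0, 0.0003], [-0.01, 0, 0.0003], [-0.01, 0, 0.0003], [-0.01, 0, 0.0003], [-0.01, 0, 0.0003]]' --angular '[[0, 0, 0], [0, 0, 0], [0, 0, 0], [0, 0, 0], [0, 0, 0]]'

```text
time: 18.7
position: [536.7, -36.3, 48.0]
orientation: [3.138, -0.133, 0.008]
ft_force: [1.9, -0.0, 8.4]
opening: 53.2
finger_force: 35.0
```

Request:
servo_tool --offset '[[-0.01, 0, 0.0003], [-0.01, 0, 0.0003], [-0.01, 0, 0.0003], [-0.01, 0, 0.0003], [-0.01, 0, 0.0003]]' --angular '[[0, 0, 0], [0, 0, 0], [0, 0, 0], [0, 0, 0], [0, 0, 0]]'

```text
time: 19.2
position: [524.3, -35.2, 47.6]
orientation: [3.138, -0.133, 0.008]
ft_force: [1.3, 1.8, 7.6]
opening: 53.4
finger_force: 35.0
```

Request:
servo_tool --offset '[[-0.01, 0, 0.0005], [-0.01, 0, 0.0004], [-0.01, 0, 0.0003], [-0.01, 0, 0.0003], [-0.01, 0, 0.0003]]' --angular '[[0, 0, 0], [0, 0, 0], [0, 0, 0], [0, 0, 0], [0, 0, 0]]'

```text
time: 19.7
position: [511.9, -34.1, 47.2]
orientation: [3.138, -0.133, 0.008]
ft_force: [1.5, 1.7, 8.0]
opening: 53.3
finger_force: 35.0
```

Request:
servo_tool --offset '[[-0.01, 0, 0.0003], [-0.01, 0, 0.0003], [-0.01, 0, 0.0003], [-0.01, 0, 0.0003], [-0.01, 0, 0.0003]]' --angular '[[0, 0, 0], [0, 0, 0], [0, 0, 0], [0, 0, 0], [0, 0, 0]]'

```text
time: 20.2
position: [499.5, -33.1, 46.8]
orientation: [3.138, -0.133, 0.008]
ft_force: [1.8, 1.4, 7.8]
opening: 53.0
finger_force: 35.0
```

Request:
servo_tool --offset '[[-0.01, 0, 0.0003], [-0.01, 0, 0.0003], [-0.01, 0, 0.0003], [-0.01, 0, 0.0003], [-0.01, 0, 0.0003]]' --angular '[[0, 0, 0], [0, 0, 0], [0, 0, 0], [0, 0, 0], [0, 0, 0]]'

```text
time: 20.7
position: [487.1, -32.0, 46.4]
orientation: [3.138, -0.133, 0.008]
ft_force: [1.7, 2.3, 8.2]
opening: 53.1
finger_force: 35.0
```

Request:
servo_tool --offset '[[-0.01, 0, 0.0003], [-0.006, 0, 0.0002], [0, 0, 0], [0, 0, 0], [0, 0, -0.01]]' --angular '[[0, 0, 0], [0, 0, 0], [0, 0, 0], [0, 0, 0], [0, 0, 0]]'

```text
time: 21.2
position: [480.9, -31.3, 47.1]
orientation: [3.139, -0.133, 0.001]
ft_force: [0.1, -0.6, -3.4]
opening: 53.3
finger_force: 35.0
```

Request:
servo_tool --offset '[[0, 0, -0.03], [0, 0, -0.06], [0, 0, -0.1], [0, 0, -0.06], [0, -0.05, -0.03]]' --angular '[[0, 0, 0], [0, 0, 0], [0, 0, 0], [0, 0, 0], [0, 0, 0]]'

```text
time: 21.7
position: [482.1, -19.6, 118.3]
orientation: [3.138, -0.135, 0.002]
ft_force: [0.8, -0.1, -3.3]
opening: 53.2
finger_force: 35.0
```

Request:
servo_tool --offset '[[0.003, -0.12, 0], [0.003, -0.17, 0], [0.004, -0.18, 0], [0.004, -0.18, 0], [0.004, -0.18, 0]]' --angular '[[0, 0, 0], [0, 0, 0], [0, 0, 0], [0, 0, 0], [0, 0, 0]]'

```text
time: 22.2
position: [502.4, 189.7, 116.0]
orientation: [3.138, -0.133, -0.003]
ft_force: [0.6, -0.9, -3.8]
opening: 53.4
finger_force: 35.0
```

Request:
servo_tool --offset '[[0, -0.17, 0], [0, -0.12, 0], [0, -0.06, 0], [0, -0.027, 0], [0, 0, 0]]' --angular '[[0, 0, 0], [0, 0, 0], [0, 0, 0], [0, 0, 0], [0, 0, 0]]'

```text
time: 22.7
position: [511.1, 281.4, 116.4]
orientation: [3.138, -0.132, -0.002]
ft_force: [0.4, 0.2, -3.4]
opening: 53.5
finger_force: 35.0
```

Request:
servo_tool --offset '[[0, 0, 0.08], [0, 0, 0.14], [0, 0, 0.1], [0, 0, 0.04], [0, 0, 0.014]]' --angular '[[0, 0, 0], [0, 0, 0], [0, 0, 0], [0, 0, 0], [0, 0, 0]]'

```text
time: 23.2
position: [510.9, 279.8, 22.3]
orientation: [3.137, -0.135, -0.004]
ft_force: [-0.3, 0.5, -2.3]
opening: 53.2
finger_force: 35.0
```

Request:
servo_tool --offset '[[0, 0, 0.004], [0, 0, 0.004], [0, 0, 0.003], [0, 0, 0.003], [0, 0, 0]]' --angular '[[0, 0, 0], [0, 0, 0], [0, 0, 0], [0, 0, 0], [0, 0, 0]]'

```text
time: 23.7
position: [512.1, 281.6, 20.6]
orientation: [-3.138, 0.133, -0.001]
ft_force: [-0.4, -0.2, -4.6]
opening: 53.1
finger_force: 35.0
```

Request:
servo_tool --offset '[[0, 0, 0.004], [0, 0, 0.004], [0, 0, 0.002], [0, 0, 0], [0, 0, 0]]' --angular '[[0, 0, 0], [0, 0, 0], [0, 0, 0], [0, 0, 0], [0, 0, 0]]'

```text
time: 24.2
position: [511.7, 281.4, 17.6]
orientation: [3.139, -0.133, -0.0]
ft_force: [-0.0, 0.2, -2.9]
opening: 53.4
finger_force: 35.0
```

Request:
servo_tool --offset '[[0, 0, 0.002], [0, 0, 0.002], [0, 0, 0.001], [0, 0, 0], [0, 0, 0]]' --angular '[[0, 0, 0], [0, 0, 0], [0, 0, 0], [0, 0, 0], [0, 0, 0]]'

```text
time: 24.7
position: [511.8, 281.4, 16.4]
orientation: [3.139, -0.133, -0.0]
ft_force: [-0.1, -0.5, -3.5]
opening: 53.2
finger_force: 35.0
```

Request:
servo_tool --offset '[[0, 0, 0.001], [0, 0, 0.001], [0, 0, 0.001], [0, 0, 0], [0, 0, 0]]' --angular '[[0, 0, 0], [0, 0, 0], [0, 0, 0], [0, 0, 0], [0, 0, 0]]'

```text
time: 25.2
position: [511.9, 281.4, 15.8]
orientation: [-3.139, 0.133, -0.0]
ft_force: [-0.3, -1.0, -0.9]
opening: 53.1
finger_force: 35.0
```

Request:
servo_tool --offset '[[0, 0, 0.001], [0, 0, 0.001], [0, 0, 0], [0, 0, 0], [0, 0, 0]]' --angular '[[0, 0, 0], [0, 0, 0], [0, 0, 0], [0, 0, 0], [0, 0, 0]]'

```text
time: 25.7
position: [512.1, 281.4, 15.7]
orientation: [-3.139, 0.133, -0.001]
ft_force: [-2.1, -1.8, 4.9]
opening: 53.5
finger_force: 35.0
```

Request:
servo_tool --offset '[[0, 0, 0], [0, 0, 0], [0, 0, 0], [0, 0, 0], [0, 0, 0]]' --angular '[[0, 0, 0], [0, 0, 0], [0, 0, 0], [0, 0, 0], [0, 0, 0]]' --grip_force 5

```text
time: 26.2
position: [512.1, 281.5, 15.3]
orientation: [-3.138, 0.133, -0.001]
ft_force: [0.5, -0.2, 2.9]
opening: 55.1
finger_force: 5.0
```

Request:
servo_tool --offset '[[0, 0, 0], [0, 0, 0], [0, 0, 0], [0, 0, 0], [0, 0, 0]]' --angular '[[0, 0, 0], [0, 0, 0], [0, 0, 0], [0, 0, 0], [0, 0, 0]]' --gripper 0.9

```text
time: 26.7
position: [511.6, 281.3, 15.0]
orientation: [3.139, -0.133, -0.0]
ft_force: [-0.3, -0.1, -0.1]
opening: 80.8
finger_force: 0.0
```

Request:
servo_tool --offset '[[0, 0, -0.02], [0, 0, -0.05], [0, 0, -0.12], [0, 0, -0.18], [0, 0, -0.18]]' --angular '[[0, 0, 0], [0, 0, 0], [0, 0, 0], [0, 0, 0], [0, 0, 0]]'

```text
time: 27.2
position: [511.3, 281.2, 154.7]
orientation: [3.139, -0.133, -0.001]
ft_force: [0.7, 0.5, 0.7]
opening: 82.6
finger_force: 0.0
```

Request:
servo_tool --offset '[[0, 0, -0.1], [0, 0, -0.05], [0, 0, 0], [0, 0, 0], [0, 0, 0]]' --angular '[[0, 0, 0], [0, 0, 0], [0, 0, 0], [0, 0, 0], [0, 0, 0]]'

```text
time: 27.7
position: [510.5, 280.8, 187.7]
orientation: [3.137, -0.133, -0.006]
ft_force: [-0.0, 0.4, 0.3]
opening: 83.1
finger_force: 0.0
```

Run:
```python
from h import *
i,p,d=cam('wrist'); j,q,e=cam('scene'); cv2.imwrite('pics/end.png',np.hstack([cv2.resize(p[80:290,130:410],(400,300)),cv2.resize(q[150:360,130:410],(400,300))])[...,::-1]); print(arm.read_state()['ft_force'])
```

```text
[ 0.52704384  0.41678553 -0.36499849]
```

View pics/end.png

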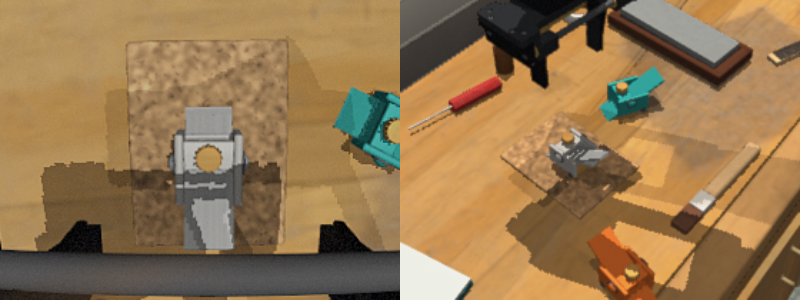

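The guide stands on the mat at (208,160) in the left half of the picture, released, and the other tools in view are where they were. Handing in.

```bash
python3 -c "
from workcell import arm; print(arm.close_job())"
```

```text
the job is handed in; nothing more can be done
None
```

The job is handed in at about 28 s: the iron was honed in one unbroken pass, its edge going from about 31 mm short of centre to 85 mm beyond and back. The push was mostly 7–11 N (5 N at the turn, 13.6 N peak), and the guide is back on the cork mat, released and standing.

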